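# Push the washed knob back onto the gas hob

## Task

One control knob of the gas hob has been washed and lies on the worktop. Push it onto the hob's bare spindle, its pointer towards the back of the hob like those of the other knobs, and press past the click until it is fully home; then keep pressing, so that the sprung spindle under it stays pushed all the way in, and finish while still holding the knob down like that. Leave everything else where it is.

Things in the scene. Friction and masses are not known exactly. Their poses are not given: they have to be found in the camera images.
- knob: The loose hob knob, black plastic, 44 mm across, 40 mm tall, about 45 g, standing right way up on the worktop. Origin: centre of its underside; z up; x towards its pointer. A round hollow skirt, radius 22 mm, with a flat top 21 mm above the origin, carries a bar grip across its middle.
- knob_bar (a point): Middle of the knob's bar grip, 30 mm above its underside. The bar is 12 mm thick, reaches from 21 to 40 mm above the underside and runs along the knob's x from -22 mm to a narrower nose at +28 mm: the pointer, the only part that juts out beyond the skirt. Fingers that pinch it low can push on the skirt's top.
- knob_pointer (a point): End of the pointer nose of the knob's bar, 28 mm from the knob's axis, 30 mm above its underside. A thin pale index line runs along the top of the bar at this end, on all the knobs.
- knob_hole (a point): Centre of the roof of the hole in the knob's hub, 18 mm above its underside, hidden inside. The hole is a D, 12 mm wide, flat on the pointer side (+x), with a funnel 18 mm wide at the underside. It finds the spindle from up to 4 mm off centre and 0.25 rad off in yaw; the other way round it will not go on.
- spindle_tip (a point): Centre of the top of the bare valve spindle, the one control in the hob's row without a knob: a steel D-shaft 10 mm in diameter, bevelled at the tip, 25 mm above the hob's plate and 33 mm above the worktop when not pressed. It does not turn. z up; x points to the back of the hob, where the knob's pointer must point; the D's flat faces x.
- clip (a point): The spindle's spring clip, two bowed steel leaves, one each side, widest here, 9 mm below the tip. The knob meets it with its underside 9 mm below the tip, takes the most force at 11 to 12 mm, clicks, and is fully home when its hole's roof rests on the tip: its underside is then 18 mm below the tip, 7 mm above the hob's plate with the spindle up, 3 mm pressed in.
- spindle (a joint): How far the spindle is pushed down against the valve's spring, m: 0 up (at the start), 0.004 at the bottom. The spring takes 3 N to start, 5 N at the bottom. Pushing the knob on first sends the spindle to the bottom; passing the clip then takes 11 to 15 N; at the click the force drops and the spindle springs up into the knob: to hold it in, push down those 4 mm again.
- hob: The gas hob, fixed: a steel plate 510 mm front to back (x), 580 mm wide (y), 8 mm thick. Origin: centre of its underside; x to its back. Its four controls stand in a row 205 mm in front of the centre, at y = -112.5, -37.5, 37.5 and 112.5 mm; which of them is bare varies. Two cast-iron pan supports, tops 48 mm above the worktop, begin 70 mm behind the row; a saucepan, 133 mm high in all, stands on the right rear burner, fixed.
- fitted_knob0: One of the three knobs still on the hob, the same shape as the loose one, pointer to the back of the hob (off); fixed. Origin: on its axis on the hob's plate; its underside is 7 mm higher, its top 47 mm higher.
- fitted_knob1: Another fitted knob, as fitted_knob0.
- fitted_knob2: Another fitted knob, as fitted_knob0.
- burner_cap: Bystander: a dark enamelled burner cap, a disc 64 mm across and 10 mm tall, lying near the knob. Origin: centre of its underside.
- ramekin: Bystander: a small white ramekin, 70 mm across and 36 mm tall, standing near the knob. Origin: centre of its underside.
- mug: Bystander: a white mug, 82 mm across and 85 mm tall. Origin: centre of its underside.
- spice_jar: Bystander: a glass spice jar with a black lid, 60 mm across and 75 mm tall. Origin: centre of its underside.
- soap_bottle: Bystander: a clear pump bottle of washing-up liquid, 62 mm across and 195 mm tall. Origin: centre of its underside.
Things that resemble listed ones, but are neither listed nor needed, are in the scene too. Leave any green or pink look-alike of the part that bears spindle_tip alone.

How it is judged:
By the outcome, as a careful person would: the job done as asked, in the order asked, and still so for the second after the job is handed in, while the arm keeps its last pose, push and grip.
It also fails if it takes over 38 s, if anything falls off the work surface, if the arm or the gripper's body presses on something with over 40 N, if the wrist force passes 120 N, or if a joint passes its speed limit or range.

## Robot

A 6-joint arm with a two-finger parallel gripper is mounted at the origin on the work surface. World frame = base frame: x ahead of the robot, y to its left, z up, the work surface at z = 0. Lengths are in mm, angles in degrees, forces in N, time in s.
With the tool pointing down it reaches from about 400 to 825 mm from the base axis. Payload 7 kg.
Tool frame: the origin (TCP) lies midway between the tips of the shut fingers; the grasp point (between the pads) lies 19 mm behind it; z points along the fingers, x is the direction in which the jaws open and shut, and the axes are right-handed (so a half turn about z gives the same grasp; the last joint's range is limited). The gripper opens to 88 mm and grips with 3 to 60 N. Pads are 19 mm wide; open, the fingers measure 130 mm over their backs; the gripper's body (78 mm by 193 mm) begins 47 mm behind the grasp point.
Start: joints at [91.564, 20.546, 0.682, 0, -70.136, -16.507], TCP at [174.061, 652.149, 226.561] pointing down, gripper open.
Joint ranges: [-176.03, 176.03], [-82.01, 121.73], [-58.28, 71.71], [-173.87, 95.51], [-174.79, -0.11], [-173.66, 173.66]. Speed limits (degrees/s): [136.94, 136.94, 172.46, 180, 180, 180].

## Interface

Orientations are given as [roll, pitch, yaw] about the fixed x, y, z axes, in that order (R = Rz(yaw) Ry(pitch) Rx(roll)).
In Python, from plant import env, read_camera, job gives the robot as it stands. The module is installed in compiled form; this text tells all that it offers.
- The arm moves only by the tool drive_tool, never from a script. Its arguments are lists of equal length, an entry for each row: "delta_pos": the shift along the tool's x, y, z in m, a list of three; "roll": the turn about the tool's z in degrees; "gripper": the finger opening in m, from 0 to 0.0876. A call has 1 to 12 rows; each row is the pose to reach, as a shift and turn from the pose measured when the call began, along the tool's axes at that moment; what a row does not reach only later rows make up. A row lasts 1/12 s, in which the tool goes at most 41.7 mm and 7.16 degrees, less where a joint would pass 70% of its speed; a pose out of reach is approached as far as the arm can. A call with a gripper value outside its range is refused whole. The fingers move at their own pace and stop on an object; "force" is the grip in N (left out, the last holds). Time passes only in rows, so rows that repeat a pose let the fingers close. It gives the time, the measured TCP pose, the force and the opening at its end, in the units of the state.
- env.observe(): the state, without advancing time (a new reading comes with each control period).
- read_camera(name): name is "scene" or "top"; returns a dict with "frame" (400x640x3 uint8, red, green, blue), "fx", "fy", "cx", "cy" (pixels), "D" ([k1, k2, p1, p2, k3] as OpenCV has them; the pictures are not rectified), "eye" and "attitude" of the camera in the world. Camera axes: x right, y down, z forward; pixel columns grow to the right and rows downward; lengths in mm; the calibration is good to about 2 mm. A picture is of the moment at which its call begins. There is no depth.
- job.hand_in(): hands the job in, once; it reports no verdict.
The state is a dict: "t": time; "qpos": joint angles; "joint_vel": joint speeds; "effort": joint torques, N m; "tcp_pos": TCP position; "orientation": TCP orientation; "contact_force": force on the tool from outside, world axes, zero at the start; "moment": the same for the moment, N m; "finger_gap": finger opening in mm.
Only numpy, scipy, OpenCV 4.12 (cv2) and the standard library are available. Lean on these libraries where they do the work, as an engineer would, in place of code of your own. Each camera call takes 0.05 s, during which the arm holds its last target.

## Working session

There is one attempt and no reset: what is moved stays moved. The work goes in short steps, Python scripts to look and compute and a tool call to move; the robot and the scene stay as the last step left them, time stands still between calls to the robot, and variables do not carry over. Pictures are saved under pics/ and viewed, and the job is handed in when it is done.

Besides the shell and the picture viewer there is one more tool, called after "Request:" by a JSON object that holds its "api" and its "payload", one argument or row to a line. drive_tool: Moves the arm, as the interface text tells. Its arguments: {"type":"object","properties":{"delta_pos":{"type":"array","items":{"type":"array","items":{"type":"number"}}},"roll":{"type":"array","items":{"type":"number"}},"gripper":{"type":"array","items":{"type":"number"}},"force":{"type":"number"}},"required":["delta_pos","roll","gripper"]}

```bash
mkdir -p pics
cat > h.py <<'E'
import numpy as np, cv2
from plant import env, read_camera, job
from scipy.spatial.transform import Rotation as R
E
python3 - <<'E'
from h import *
s=env.observe(); print(s)
for n in ("scene","top"):
    c=read_camera(n); cv2.imwrite(f"pics/{n}0.png",c["frame"][:,:,::-1]); np.save(f"{n}0.npy",c,allow_pickle=True)
    print({k:v for k,v in c.items() if k!="frame"})
E
```

```text
{'t': 0.0, 'qpos': array([ 9.15652881e+01,  2.05922812e+01,  6.32201103e-01, -1.98634168e-02,
       -7.01353946e+01, -1.65074805e+01]), 'joint_vel': array([-0.0170167 ,  0.00922972, -0.04891949,  0.09014034, -0.05292358,
       -0.01793272]), 'effort': array([-1.19388413e-03, -5.82722390e+01,  2.93061054e+01,  6.99684530e+00,
        7.01167941e-03, -1.68958773e-04]), 'tcp_pos': array([173.94016143, 651.68583164, 225.60199844]), 'orientation': array([-1.79990772e+02, -9.68455289e-02, -1.04948965e+02]), 'contact_force': array([-0.31297328, -1.10789591,  0.17067571]), 'moment': array([0.01034401, 0.03677933, 0.00865949]), 'finger_gap': 87.61638660236738}
{'fx': 515.6708385407097, 'fy': 515.6708385407097, 'cx': 319.78647978117476, 'cy': 198.32161805988383, 'D': array([-0.17183724,  0.        ,  0.        ,  0.        ,  0.        ]), 'eye': array([1482.32298764, -685.52240399, 1476.70241617]), 'attitude': array([-140.86281824,    1.12460108,   53.03890504])}
{'fx': 486.947138164715, 'fy': 486.947138164715, 'cx': 319.3075837932527, 'cy': 205.32406753141518, 'D': array([-0.06538688,  0.        ,  0.        ,  0.        ,  0.        ]), 'eye': array([ 336.11947892,  -19.38744562, 1553.35763891]), 'attitude': array([-1.71636003e+02, -1.68392720e-02, -8.86550032e+01])}
```

View pics/scene0.png

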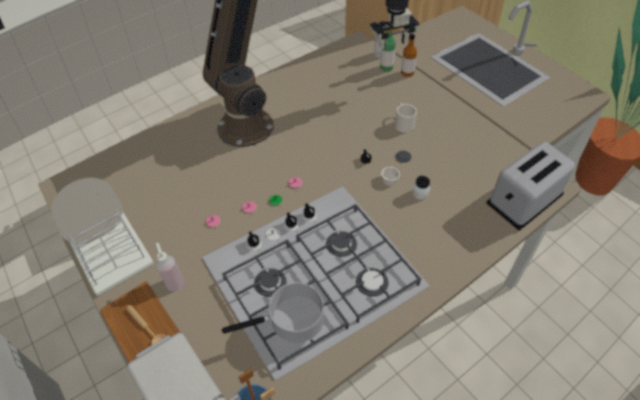

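View pics/top0.png

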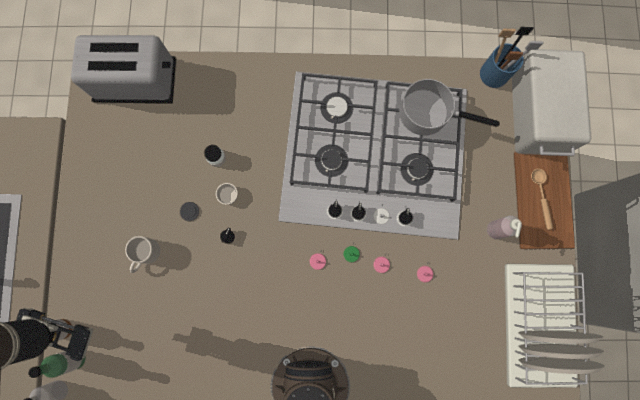

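The scene shows the hob row with black knobs at about (335,211), (359,213) and (405,217) in the top view, and a pale item at (382,216). The loose black knob is at (227,237). Candidate look-alikes are pink at (318,261), (381,265) and (425,274), and green at (352,254). The burner cap is at (190,211) and the jar at (213,155). Now a close crop to check.

Run:
```python
from h import *
t=np.load("top0.npy",allow_pickle=True).item()["frame"][:,:,::-1]
s=np.load("scene0.npy",allow_pickle=True).item()["frame"][:,:,::-1]
r=lambda im,x,y,w,h,k:cv2.resize(im[y:y+h,x:x+w],None,fx=k,fy=k,interpolation=cv2.INTER_CUBIC)
a=r(t,310,190,130,50,6); b=np.hstack([r(t,195,215,65,45,6),r(t,300,235,65,45,6)])
cv2.imwrite("pics/c1.png",np.vstack([a,b]))
a=r(s,235,195,100,60,7); b=np.hstack([r(s,345,140,50,35,7),r(s,255,180,50,35,7)])
cv2.imwrite("pics/c2.png",np.vstack([a[:355],b[:,:700]])[:600])
```

```text
(no output)
```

View pics/c1.png

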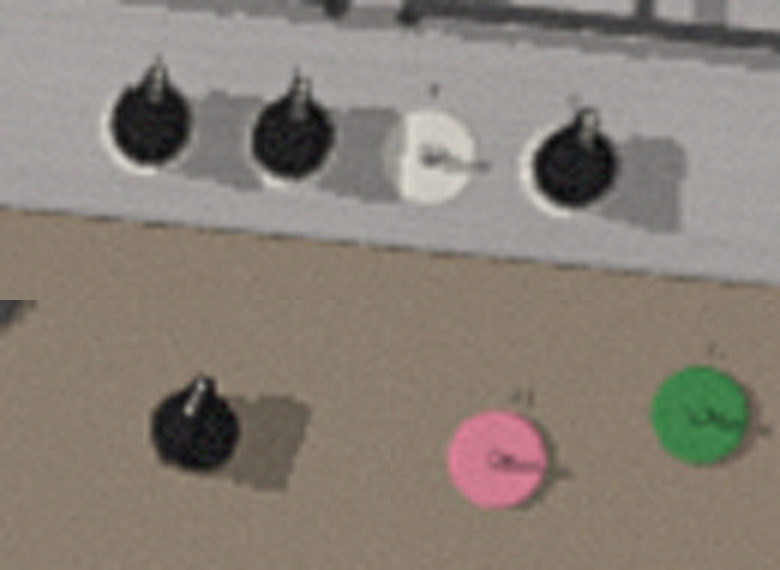

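View pics/c2.png

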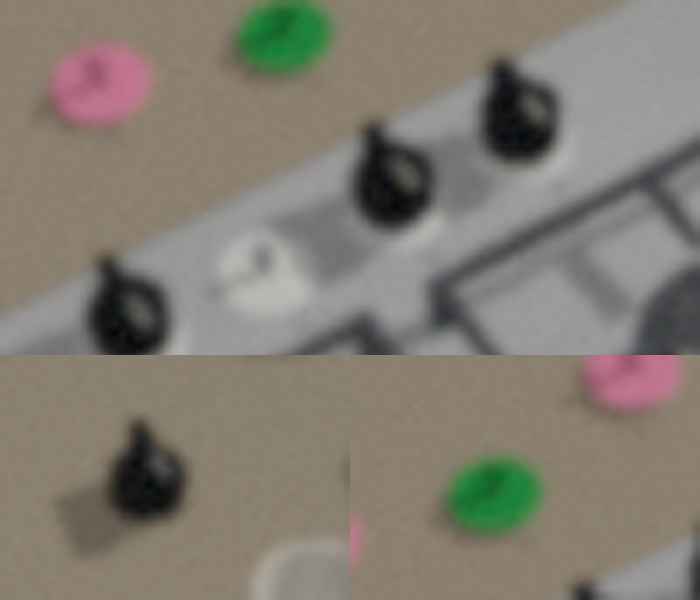

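The crops confirm the choice. The bare spindle is the steel stub on the white disc at top (382,216). The loose knob is at (227,237), with its index line pointing up and slightly right. The pink and green discs are decoys. Next I measure.

```bash
cat >> h.py <<'E'
def cast(c,uv,z):
    K=np.array([[c["fx"],0,c["cx"]],[0,c["fy"],c["cy"]],[0,0,1]])
    p=cv2.undistortPoints(np.array(uv,float).reshape(-1,1,2),K,c["D"])[:,0]
    d=R.from_euler('xyz',c["attitude"],degrees=True).apply(np.c_[p,np.ones(len(p))])
    return c["eye"]+d*((np.asarray(z)-c["eye"][2])/d[:,2])[:,None]
def proj(c,P):
    Rm=R.from_euler('xyz',c["attitude"],degrees=True).as_matrix().T
    K=np.array([[c["fx"],0,c["cx"]],[0,c["fy"],c["cy"]],[0,0,1]])
    return cv2.projectPoints(np.array(P,float).reshape(-1,1,3),cv2.Rodrigues(Rm)[0],-Rm@c["eye"],K,c["D"])[0][:,0]
def blobs(c,mask,box,amin):
    x,y,w,h=box
    m=np.zeros_like(mask,np.uint8); m[y:y+h,x:x+w]=mask[y:y+h,x:x+w]
    n,l,st,ce=cv2.connectedComponentsWithStats(m)
    return [(ce[i],st[i],l==i) for i in range(1,n) if st[i,4]>=amin]
E
python3 - <<'E'
from h import *
for n,row,loose in (("top",(315,195,110,35),(215,222,25,28)),("scene",(240,195,85,60),(352,142,25,30))):
    c=np.load(n+"0.npy",allow_pickle=True).item(); f=c["frame"]
    g=f.max(2); 
    black=g<55; 
    print(n)
    for b in (row,loose):
        for ce,st,l in blobs(c,black,b,25): print(' black',ce.round(1),st,cast(c,ce,20 if b is loose else 35).round(1)[0])
    white=(f.min(2)>195)
    for ce,st,l in blobs(c,white,row,25):
        pts=np.argwhere(l)[:,::-1].astype(np.int32)
        e=cv2.fitEllipse(cv2.convexHull(pts)); print(' white',ce.round(1),st,e,cast(c,e[0],9).round(1)[0])
    x,y,w,h=loose; 
    print(g[y:y+h,x:x+w])
E
```

```text
top
 black [334.6 210.2] [329 204  12  13 120] [544.8 -63.1  35. ]
 black [358.1 212.6] [352 206  13  13 119] [ 539.1 -137.2   35. ]
 black [405.4 217.4] [399 210  13  14 121] [ 527.4 -286.3   35. ]
 black [227.2 236.4] [221 228  14  15 139] [455.4 274.1  20. ]
[[135 135 135 135 135 135 136 139 137 131 139 135 136 135 139 136 138 137
  138 139 139 135 137 135 135]
 [138 137 138 142 139 138 136 140 141 137 135 138 136 135 137 134 140 135
  134 134 139 136 137 138 139]
 [137 138 136 135 138 137 136 136 139 138 136 133 139 139 136 134 141 138
  141 139 136 142 136 137 139]
 [138 135 134 139 141 133 136 138 137 137 134 137 141 137 136 140 135 139
  138 134 133 136 136 135 135]
 [132 140 137 139 138 137 135 135 138 139 139 139 135 134 142 138 140 135
  139 132 137 137 138 139 138]
 [139 135 138 138 139 138 135 137 137 140 139 135 128 103 122 127 144 135
  136 141 140 137 139 137 140]
 [136 140 138 136 139 137 137 137 136 140 138 129  83 108  52  75 139 139
  141 136 137 136 134 140 138]
 [135 139 133 134 138 138 139 140 136 136 125  64  67 154  60  54 146 140
  138 137 137 138 136 141 135
[... 4817 characters left out ...]
03 101 109 114 116 124 129 137 136 138
  139 138 139 139 137 138 138]
 [140 134 124 112 104 105 105 101 105 112 120 126 133 134 137 138 138 138
  140 139 137 138 141 138 140]
 [138 138 134 120 110 109 106 112 114 123 131 135 135 137 139 140 139 139
  139 137 140 140 137 139 138]
 [140 137 134 124 118 118 121 122 127 132 135 136 138 138 139 140 138 140
  140 140 140 140 140 139 140]
 [138 139 137 135 131 130 134 134 138 135 140 140 137 139 139 137 138 140
  139 141 136 139 139 140 138]
 [140 136 137 139 139 140 137 138 139 138 140 140 139 139 141 139 139 139
  137 138 139 141 138 138 140]
 [141 139 138 138 141 140 140 141 137 140 139 139 139 140 140 140 139 139
  138 138 141 141 139 139 139]]
```

Run:
```python
from h import *
c=np.load("top0.npy",allow_pickle=True).item(); f=c["frame"];g=f.max(2)
print("L,R,bottom",cast(c,[[219.8,236.2],[234.3,236.2],[227.5,243.3]],[21,0,0]).round(1))
# index line
x,y,w,h=215,222,25,28
k=cast(c,[[226.2,233],[229.3,228]],40);print(k.round(1),np.degrees(np.arctan2(*(k[1]-k[0])[[1,0]])))
print("bar front corners?")
# fitted rows
for (x,y,w,h) in ((326,198,20,26),(350,200,20,27),(372,202,24,28),(396,204,22,28)): print(x,y);print(g[y:y+h,x:x+w])
# hob front edge: gradient along columns
P=[]
for u in range(290,455,5):
    v0=int(222+(u-282)*0.1)-6; col=g[v0:v0+16,u].astype(float); d=np.diff(cv2.GaussianBlur(col[:,None],(1,3),0)[:,0]); i=d.argmin()
    if d[i]<-8:P.append((u,v0+i+.5))
P=np.array(P);W=cast(c,P,8)[:,:2];vx=cv2.fitLine(W.astype(np.float32),cv2.DIST_HUBER,0,0.1,.01).ravel();print("front edge",vx, "hob yaw",np.degrees(np.arctan2(vx[1],vx[0]))); print(((W-vx[2:])@[-vx[1],vx[0]]).round(1))
```

```text
L,R,bottom [[455.4 297.5  21. ]
 [458.2 255.3   0. ]
 [434.9 276.    0. ]]
[[464.4 274.   40. ]
 [480.3 265.1  40. ]] -29.368676417940527
bar front corners?
326 198
[[168 170 171 162 168 165 167 165 167 163 159 164 165 163 163 161 163 164
  158 158]
 [164 163 166 167 166 166 166 167 167 156 133 164 168 168 165 165 165 165
  162 163]
 [163 166 164 164 161 164 166 168 168 146 124 152 165 164 162 162 163 165
  166 164]
 [166 166 163 169 161 165 166 167 136  91 124 116 167 169 168 162 161 164
  163 162]
 [166 167 167 167 167 169 168 154  90  87 144  91 162 167 165 164 163 162
  156 162]
 [172 166 169 171 165 163 164 117  58  72 114  70 133 164 170 162 166 166
  163 168]
 [167 167 162 170 151 104 106  49  50  84 110  47  82 131 162 169 168 169
  158 156]
 [166 165 172 170 106  44  40  23  47  75  78  32  38  70 132 164 165 161
  152 122]
 [167 173 183 142  55  25  32  32  44  82  71  32  22  32  72 125 136 148
  125 122]
 [165 178 183  88  32  31  28  36  27  37  40  26  32  22  45  93 127 124
  118 123]
 [168 182 157  49  26  36  32  36  33  31  21  26  26  27  30  74 128 128
  126 126]

[... 8587 characters left out ...]
58 154 155 158 157 159 163 158 159 160 161 159 157
  149 133 133 125]
 [159 155 158 155 159 153 158 155 159 154 160 155 162 160 158 154 160 162
  159 158 160 146]
 [157 159 154 157 160 156 156 158 160 159 156 157 158 158 158 159 160 161
  157 163 160 160]
 [156 158 156 156 154 158 157 158 159 157 161 154 158 157 157 160 159 157
  161 164 158 159]
 [158 158 164 159 161 158 160 159 158 155 159 160 158 155 157 158 159 156
  157 156 155 159]]
front edge [ 7.5576372e-02  9.9713999e-01  4.8306522e+02 -2.6276025e+02] hob yaw 85.66566
[-0.   1.6  0.   1.6  0.  -1.5  0.1 -1.5  0.1 -1.5  0.2 -1.4  0.2 -1.4
  0.2  1.9  0.3 -1.3  0.3 -1.2  0.4 -1.2  0.5 -1.1  0.5 -1.   0.6 -1.
  0.7 -0.9  0.7 -0.8  0.8]
```

Run:
```python
from h import *
c=np.load("top0.npy",allow_pickle=True).item();g=c["frame"].max(2).astype(float)
print("disc centre",cast(c,[381.0,215.5],9).round(1))
yaw=np.radians(-4.4);X=np.array([np.cos(yaw),np.sin(yaw)]);Y=np.array([-X[1],X[0]])
off={'A':112.5,'B':37.5,'D':-112.5}; S=[]
for n,(L,Rr,v,ub,vb) in {'A':(328.0,341.2,210,335,217.05),'B':(351.55,365.2,213,358.5,219.4),'D':(398.35,412.4,217,404.8,224.1)}.items():
    p=cast(c,[[L,v],[Rr,v],[ub,vb]],[15,36,15])[:,:2]
    cy=(p[0]+p[1])/2@Y; cx=p[2]@X+22; q=cx*X+cy*Y; s=q+(-37.5-off[n])*Y; S.append(s); print(n,q.round(1),"width",np.linalg.norm(p[0]-p[1]).round(1),"->spindle",s.round(1))
e=np.array([483.07,-262.76]); d=np.mean(S,0); print("mean",np.mean(S,0),"row dist from front edge",(np.array(S)-e)@X)
def line(x,y,w,h,thr):
    s=g[y:y+h,x:x+w];yy,xx=np.mgrid[y:y+h,x:x+w];m=s>thr
    return xx,yy,s,m
# index line loose
pts=np.array([(228.0,229),(227.5,230),(227.0,231),(226.42,232),(226.0,233)])
q=cast(c,pts,40)[:,:2];v=cv2.fitLine(q.astype(np.float32),2,0,.1,.01).ravel();print("yaw loose",np.degrees(np.arctan(v[1]/v[0])),q.round(1))
for n,P in {'A':[(335.9,202),(335.7,203),(335.5,204),(335.5,205)],'B':[(360.1,203),(360,204),(359.7,205),(359.5,206)],'D':[(407.9,209),(407.8,210),(407.5,211),(407.4,212)]}.items():
    q=cast(c,P,48+7)[:,:2];v=cv2.fitLine(q.astype(np.float32),2,0,.1,.01).ravel();print("yaw",n,np.degrees(np.arctan(v[1]/v[0])))
# scene check
s=np.load("scene0.npy",allow_pickle=True).item();b=(s["frame"].min(2)>180)
for ce,st,l in blobs(s,b,(255,220,35,30),20): print('scene white',ce,st,cast(s,ce,9))
print(proj(s,[[*d,8],[*d,33],[457,276.4,0],[457,276.4,21]]))
```

```text
disc centre [[ 534.9 -212.6    9. ]]
A [547.9 -63.3] width 41.2 ->spindle [ 536.4 -212.8]
B [ 542.1 -138.9] width 41.6 ->spindle [ 536.3 -213.6]
D [ 530.3 -287.8] width 41.0 ->spindle [ 536.1 -213.1]
mean [ 536.29039599 -213.17980008] row dist from front edge [49.37210258 49.35091171 49.05637835]
yaw loose -24.394375 [[477.1 269. ]
 [473.9 270.4]
 [470.7 271.9]
 [467.5 273.5]
 [464.4 274.7]]
yaw A -6.834729
yaw B -11.082963
yaw D -10.294835
[[273.27938726 233.40123112]
 [272.62400181 229.2245603 ]
 [365.78751153 159.17978033]
 [366.0449882  155.47765095]]
```

```bash
cat >> h.py <<'E'
def go(pos,yaw):
    s=env.observe(); o=R.from_euler('xyz',s["orientation"],degrees=True)
    d=o.inv().apply(np.array(pos)-s["tcp_pos"]); 
    dy=(yaw-s["orientation"][2]+180)%360-180
    print("tcp",s["tcp_pos"].round(1),s["orientation"].round(2),"F",s["contact_force"].round(1),"gap",round(s["finger_gap"],1),"q",s["qpos"].round(0),"t",s["t"])
    print("delta m",(d/1000).round(4),"roll",round(-dy,2))
E
python3 -c "
from h import *
go([456,276.4,150],-111.5)"
```

```text
tcp [173.9 651.7 225.7] [-1.7999e+02 -9.0000e-02 -1.0495e+02] F [-0.6  0.2  0.5] gap 87.5 q [ 92.  21.   1.  -0. -70. -17.] t 0.1
delta m [ 0.2898 -0.3693  0.0762] roll 6.55
```

Request:
{"api": "drive_tool", "payload": {
  "delta_pos": [
    [0.024,-0.031,0],
    [0.048,-0.062,0],
    [0.072,-0.092,0],
    [0.097,-0.123,0],
    [0.121,-0.154,0],
    [0.145,-0.185,0.01],
    [0.169,-0.215,0.02],
    [0.193,-0.246,0.03],
    [0.217,-0.277,0.04],
    [0.242,-0.308,0.055],
    [0.266,-0.339,0.065],
    [0.29,-0.369,0.076]
  ],
  "roll": [0.5,1,1.6,2.2,2.7,3.3,3.8,4.4,4.9,5.5,6,6.5],
  "gripper": [0.05,0.05,0.05,0.05,0.05,0.05,0.05,0.05,0.05,0.05,0.05,0.05]
}}

```text
t: 1.1
tcp_pos: [456.3, 274.3, 149.6]
orientation: [-180.0, -0.1, -111.5]
contact_force: [0.7, 0.7, 0.3]
finger_gap: 50.3
```

Run:
```python
from h import *
go([456,276.4,60],-111.5)
for n in ("scene","top"):
    c=read_camera(n); f=c["frame"][:,:,::-1]
    x,y,w,h=(330,110,80,70) if n=="scene" else (180,180,100,80)
    cv2.imwrite(f"pics/{n}1.png",cv2.resize(f[y:y+h,x:x+w],None,fx=6,fy=6,interpolation=2))
```

```text
tcp [456.3 274.3 149.6] [-1.7999e+02 -9.0000e-02 -1.1146e+02] F [0.7 0.7 0.3] gap 50.3 q [ 52.  11. -23.   0. -56.  16.] t 1.1
delta m [-0.002   0.001   0.0896] roll 0.04
```

View pics/scene1.png

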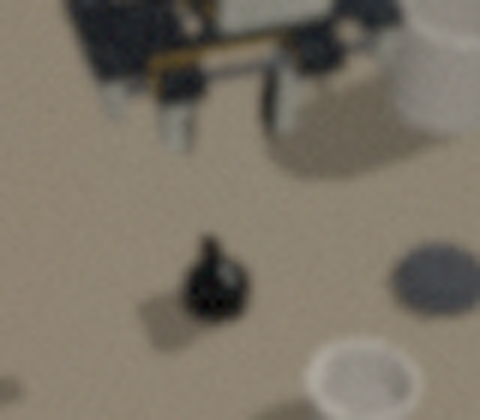

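The scene view shows the open fingers above the knob (knob at about px (366,157)), with the mug and ramekin clear. I'm descending to 60 mm, then to 23 mm.

Request:
{"api": "drive_tool", "payload": {
  "delta_pos": [
    [-0.002,0.001,0.025],
    [-0.002,0.001,0.05],
    [-0.002,0.001,0.075],
    [-0.002,0.001,0.095],
    [-0.002,0.001,0.105],
    [-0.002,0.001,0.105]
  ],
  "roll": [0,0,0,0,0,0],
  "gripper": [0.05,0.05,0.05,0.05,0.05,0.05]
}}

```text
t: 1.7
tcp_pos: [454.7, 272.0, 40.8]
orientation: [179.8, -0.6, -111.8]
contact_force: [0.0, -0.4, -0.3]
finger_gap: 49.8
```

Run:
```python
from h import *
go([456,276.4,23],-111.5)
c=read_camera("scene"); f=c["frame"][:,:,::-1]
a=cv2.resize(f[130:180,335:395],None,fx=7,fy=7,interpolation=2)
c=read_camera("top"); f=c["frame"][:,:,::-1]
b=cv2.resize(f[210:260,200:250],None,fx=7,fy=7,interpolation=2)
cv2.imwrite("pics/2.png",np.hstack([a,b]))
```

```text
tcp [454.7 272.   40.8] [ 179.84   -0.57 -111.77] F [ 0.  -0.4 -0.3] gap 49.8 q [ 52.  19. -30.  -0. -42.  16.] t 1.7
delta m [-0.0048  0.0004  0.0177] roll -0.27
```

View pics/2.png

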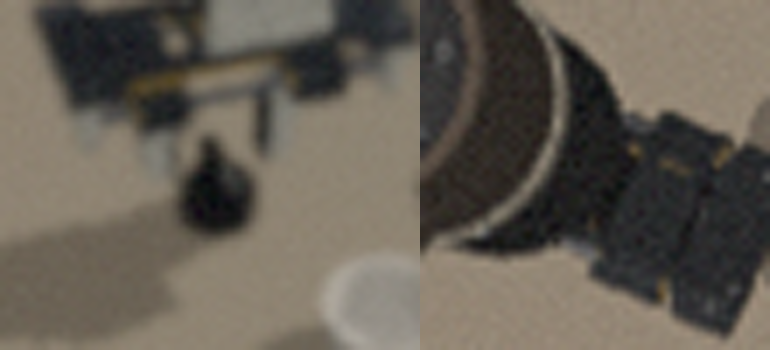

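The bar lies between the fingers: the knob is at scene crop (215,195) and the fingers at (160,160) and (265,125). I'll re-centre and go lower.

Request:
{"api": "drive_tool", "payload": {
  "delta_pos": [
    [-0.003,0,0.004],
    [-0.005,0,0.009],
    [-0.005,0,0.014],
    [-0.005,0,0.017],
    [-0.005,0,0.017],
    [-0.005,0,0.017]
  ],
  "roll": [0,0,0,0,0,0],
  "gripper": [0.05,0.05,0.05,0.05,0.05,0.05]
}}

```text
t: 2.3
tcp_pos: [457.8, 277.8, 26.2]
orientation: [179.9, -0.4, -111.7]
contact_force: [0.8, -0.7, -0.5]
finger_gap: 50.0
```

Run:
```python
from h import *
go([456,276.4,23],-111.5)
c=read_camera("scene"); f=c["frame"][:,:,::-1]
cv2.imwrite("pics/3.png",cv2.resize(f[130:180,335:395],None,fx=9,fy=9,interpolation=2))
go([456,276.4,23],-111.5)
```

```text
tcp [457.8 277.8  26.2] [ 179.93   -0.37 -111.73] F [ 0.8 -0.7 -0.5] gap 50.0 q [ 52.  20. -30.   0. -40.  16.] t 2.3
delta m [0.002  0.0012 0.0032] roll -0.23
tcp [457.9 277.9  26.4] [ 179.94   -0.35 -111.72] F [ 0.6 -0.5  1.1] gap 49.9 q [ 52.  20. -30.   0. -40.  16.] t 2.35
delta m [0.0021 0.0012 0.0034] roll -0.22
```

View pics/3.png

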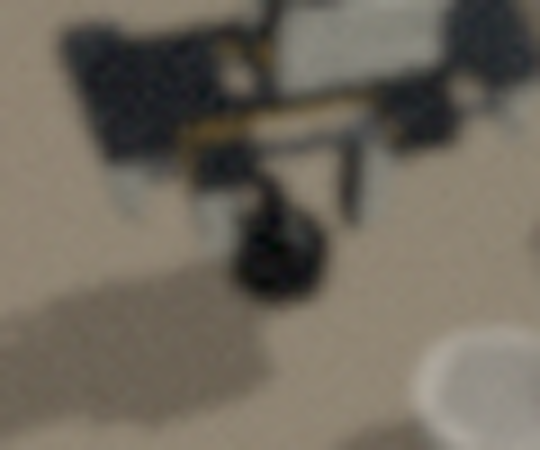

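The fingers straddle the bar, with tips just above the skirt and the bar end at crop (265,190). I'm going 3 mm lower and closing.

Request:
{"api": "drive_tool", "payload": {
  "delta_pos": [
    [0.002,0.001,0.003],
    [0.002,0.001,0.003],
    [0.002,0.001,0.003],
    [0.002,0.001,0.003],
    [0.002,0.001,0.003],
    [0.002,0.001,0.003],
    [0.002,0.001,0.003],
    [0.002,0.001,0.003],
    [0.002,0.001,0.003],
    [0.002,0.001,0.003],
    [0.002,0.001,0.003],
    [0.002,0.001,0.003]
  ],
  "roll": [0,0,0,0,0,0,0,0,0,0,0,0],
  "gripper": [0.05,0.05,0.04,0.03,0.025,0.02,0.015,0.01,0.005,0.005,0.005,0.005],
  "force": 30
}}

```text
t: 3.35
tcp_pos: [456.3, 276.4, 23.4]
orientation: [179.9, -0.3, -111.7]
contact_force: [0.4, 0.2, 0.7]
finger_gap: 11.8
```

Run:
```python
from h import *
go([456,276.4,120],-111.5)
c=read_camera("scene"); f=c["frame"][:,:,::-1]
cv2.imwrite("pics/4.png",cv2.resize(f[130:180,335:395],None,fx=9,fy=9,interpolation=2))
```

```text
tcp [456.3 276.4  23.4] [ 179.94   -0.35 -111.72] F [0.4 0.2 0.7] gap 11.8 q [ 52.  20. -31.   0. -39.  16.] t 3.35
delta m [ 0.0007  0.0003 -0.0966] roll -0.22
```

View pics/4.png

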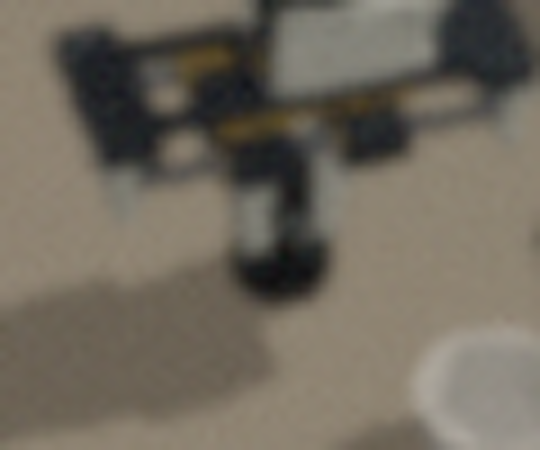

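The fingers hold the bar: gap 11.8 mm, with the skirt below the tips at crop (280,265). I'm lifting.

Request:
{"api": "drive_tool", "payload": {
  "delta_pos": [
    [0,0,-0.01],
    [0,0,-0.03],
    [0,0,-0.055],
    [0,0,-0.08],
    [0,0,-0.105],
    [0,0,-0.12],
    [0,0,-0.12]
  ],
  "roll": [0,0,0,0,0,0,0],
  "gripper": [0.005,0.005,0.005,0.005,0.005,0.005,0.005]
}}

```text
t: 3.98
tcp_pos: [458.3, 278.5, 147.9]
orientation: [-179.9, 0.0, -111.7]
contact_force: [0.7, 0.3, -0.2]
finger_gap: 11.5
```

Run:
```python
from h import *
go([535.5,-213,130],-94.4)
```

```text
tcp [458.3 278.5 147.9] [-1.7990e+02  1.0000e-02 -1.1169e+02] F [ 0.7  0.3 -0.2] gap 11.5 q [ 52.  11. -23.   0. -55.  16.] t 3.9833
delta m [ 0.4282 -0.2534  0.0183] roll -17.29
```

Request:
{"api": "drive_tool", "payload": {
  "delta_pos": [
    [0.02,-0.012,0],
    [0.05,-0.03,0],
    [0.085,-0.05,0],
    [0.12,-0.071,0],
    [0.155,-0.092,0],
    [0.19,-0.112,0],
    [0.225,-0.133,0],
    [0.26,-0.154,0],
    [0.295,-0.175,0],
    [0.33,-0.195,0],
    [0.365,-0.216,0],
    [0.4,-0.237,0]
  ],
  "roll": [-1,-2,-3.5,-5,-6.5,-8,-9.5,-11,-12.5,-14,-15.5,-17.3],
  "gripper": [0.005,0.005,0.005,0.005,0.005,0.005,0.005,0.005,0.005,0.005,0.005,0.005]
}}

```text
t: 4.98
tcp_pos: [530.2, -182.7, 148.4]
orientation: [-179.9, -0.0, -94.3]
contact_force: [0.6, 0.6, -0.6]
finger_gap: 11.9
```

Run:
```python
from h import *
go([535.5,-213,110],-94.4)
```

```text
tcp [ 530.2 -182.7  148.4] [-1.7991e+02 -1.0000e-02 -9.4320e+01] F [ 0.6  0.6 -0.6] gap 11.9 q [  1.  14. -20.   0. -56.  85.] t 4.9833
delta m [ 0.0298 -0.0075  0.0384] roll 0.08
```

Request:
{"api": "drive_tool", "payload": {
  "delta_pos": [
    [0.01,-0.003,0.01],
    [0.02,-0.005,0.02],
    [0.03,-0.0075,0.03],
    [0.03,-0.0075,0.043],
    [0.03,-0.0075,0.053],
    [0.03,-0.0075,0.053],
    [0.03,-0.0075,0.053]
  ],
  "roll": [0,0,0,0,0,0,0],
  "gripper": [0.005,0.005,0.005,0.005,0.005,0.005,0.005]
}}

```text
t: 5.57
tcp_pos: [535.1, -212.4, 94.7]
orientation: [180.0, -0.0, -94.2]
contact_force: [-0.2, 0.4, -0.3]
finger_gap: 11.7
```

Run:
```python
from h import *
go([535.5,-213,60],-94.4)
c=read_camera("scene"); f=c["frame"][:,:,::-1]
cv2.imwrite("pics/5.png",cv2.resize(f[180:255,225:335],None,fx=7,fy=7,interpolation=2))
s=env.observe()["tcp_pos"]
print(proj(c,[s,s-[0,0,23.4],[535.5,-213,33],[535.5,-213,8]]))
c=read_camera("top"); f=c["frame"][:,:,::-1]
cv2.imwrite("pics/6.png",cv2.resize(f[190:250,330:430],None,fx=7,fy=7,interpolation=2))
```

```text
tcp [ 535.1 -212.4   94.7] [ 1.7998e+02 -2.0000e-02 -9.4240e+01] F [-0.2  0.4 -0.3] gap 11.7 q [ -2.  18. -22.   0. -50.  88.] t 5.5667
delta m [ 0.0005 -0.0005  0.0347] roll 0.16
[[270.9913666  218.16247667]
 [271.63649173 222.30049938]
 [272.54054732 229.05168242]
 [273.1966263  233.22918737]]
```

View pics/5.png

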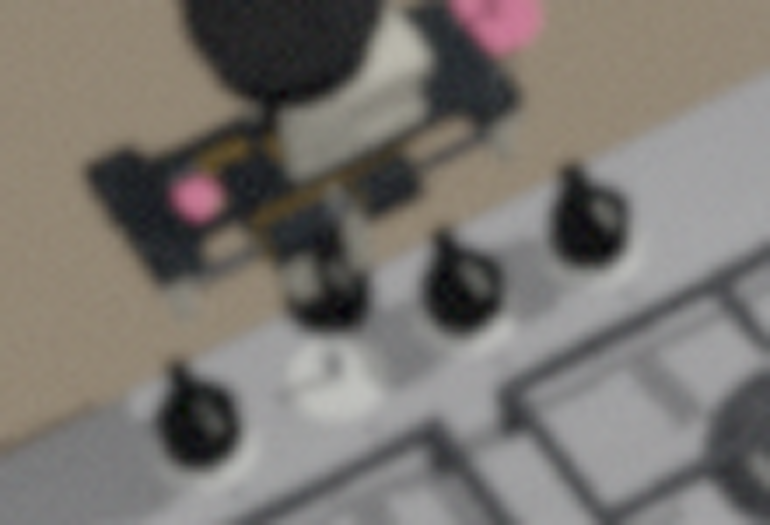

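View pics/6.png

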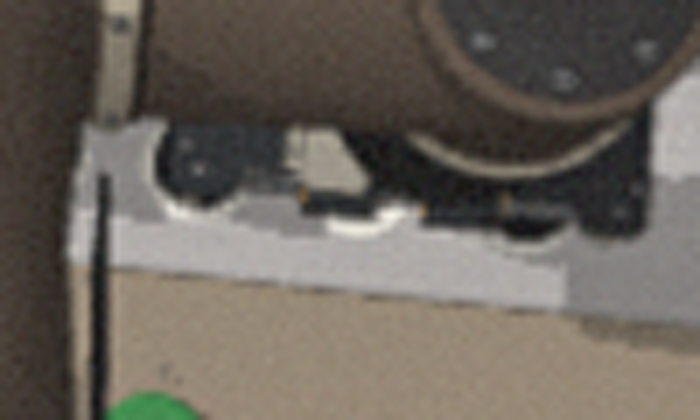

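Run:
```python
from h import *
c=np.load("scene0.npy",allow_pickle=True).item()
y=np.radians(-4.4);X=np.array([np.cos(y),np.sin(y)]);Y=np.array([-X[1],X[0]]);s=np.array([535.5,-213])
for n,k,m in (('A',150,(309.3,218.3)),('B',75,(291.2,227.86)),('D',-75,(253.36,246.7))):
    p=proj(c,[[*(s+k*Y),15]])[0];print(n,p,np.array(m)-p)
print(np.array([271.9,227.4])-[271.64,222.3])
p=proj(c,[[535,-212,71.],[545,-212,71],[535,-202,71]]);print(p[1]-p[0],p[2]-p[0])
```

```text
A [309.54179342 213.27360049] [-0.24179342  5.02639951]
B [291.49875179 222.56028673] [-0.29875179  5.29971327]
D [254.10485262 241.79012896] [-0.74485262  4.90987104]
[0.26 5.1 ]
[1.62943515 1.87723955] [ 2.43602907 -1.44329506]
```

Held knob is at crop (328,295) directly above the white disc (335,380), and its pointer is parallel to the others. The cross-check against the fitted knobs suggests an offset of about +1.5 and +1.9 mm. I'll shift half of that and descend.

Request:
{"api": "drive_tool", "payload": {
  "delta_pos": [
    [0.0015,0.0005,0.008],
    [0.0015,0.0005,0.018],
    [0.0015,0.0005,0.027],
    [0.0015,0.0005,0.033],
    [0.0015,0.0005,0.035],
    [0.0015,0.0005,0.035],
    [0.0015,0.0005,0.035]
  ],
  "roll": [0.2,0.2,0.2,0.2,0.2,0.2,0.2],
  "gripper": [0.005,0.005,0.005,0.005,0.005,0.005,0.005]
}}

```text
t: 6.25
tcp_pos: [535.5, -214.2, 60.8]
orientation: [-179.9, -0.0, -94.4]
contact_force: [-0.1, 0.0, -1.5]
finger_gap: 11.4
```

Run:
```python
from h import *
go([534.7,-214,50],-94.4)
c=read_camera("scene"); f=c["frame"][:,:,::-1]
cv2.imwrite("pics/7.png",cv2.resize(f[190:255,235:335],None,fx=8,fy=8,interpolation=2))
```

```text
tcp [ 535.5 -214.2   60.8] [-1.799e+02 -3.000e-02 -9.444e+01] F [-0.1  0.  -1.5] gap 11.4 q [ -2.  21. -24.   0. -46.  88.] t 6.25
delta m [-0.0001  0.0009  0.0108] roll -0.04
```

View pics/7.png

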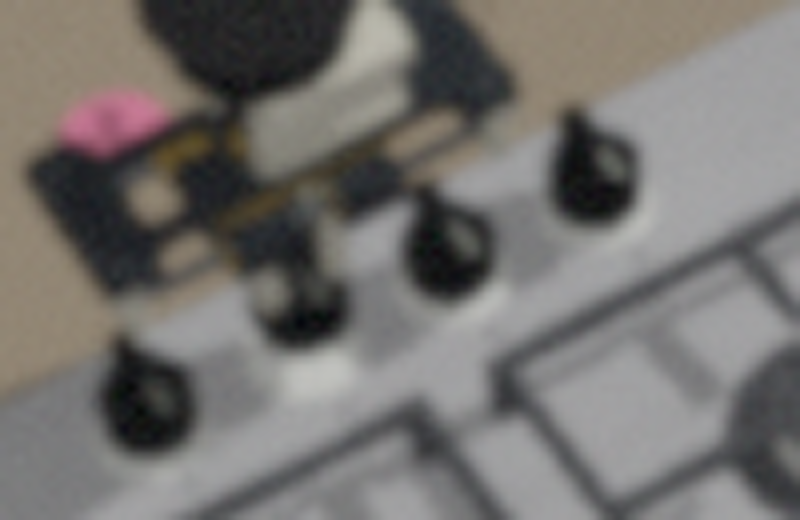

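The held knob at crop (301,305) is in line between its neighbours at (450,250) and (148,400). I'm lowering in small steps while watching force.

Request:
{"api": "drive_tool", "payload": {
  "delta_pos": [
    [0,0.0005,0.003],
    [0,0.0005,0.006],
    [0,0.0005,0.009],
    [0,0.0005,0.011],
    [0,0.0005,0.011]
  ],
  "roll": [0,0,0,0,0],
  "gripper": [0.005,0.005,0.005,0.005,0.005]
}}

```text
t: 6.72
tcp_pos: [534.6, -214.2, 49.4]
orientation: [-179.9, -0.0, -94.4]
contact_force: [-0.7, -1.4, -1.4]
finger_gap: 12.0
```

Run:
```python
from h import *
go([535,-214,40],-94.4); print(env.observe()["moment"])
```

```text
tcp [ 534.6 -214.2   49.4] [-1.7995e+02 -3.0000e-02 -9.4440e+01] F [-0.7 -1.4 -1.4] gap 12.0 q [ -2.  21. -24.   0. -44.  88.] t 6.7167
delta m [-0.0002 -0.0004  0.0094] roll -0.04
[-0.31846645  0.36732916  0.01550848]
```

Request:
{"api": "drive_tool", "payload": {
  "delta_pos": [
    [0,0,0.002],
    [0,0,0.004],
    [0,0,0.006],
    [0,0,0.008],
    [0,0,0.008],
    [0,0,0.008]
  ],
  "roll": [0,0,0,0,0,0],
  "gripper": [0.005,0.005,0.005,0.005,0.005,0.005]
}}

```text
t: 7.22
tcp_pos: [534.8, -214.5, 41.7]
orientation: [-179.9, -0.1, -94.4]
contact_force: [-1.1, -4.1, 3.3]
finger_gap: 11.5
```

Run:
```python
from h import *
go([535,-214,36],-94.4); print(env.observe()["moment"])
```

```text
tcp [ 534.8 -214.5   41.7] [-1.7992e+02 -5.0000e-02 -9.4430e+01] F [-1.1 -4.1  3.3] gap 11.5 q [ -2.  22. -25.   0. -43.  88.] t 7.2167
delta m [-0.0005 -0.0001  0.0057] roll -0.03
[-1.5962459   0.48462743  0.06311096]
```

There is a 4 N side force in -y, so I'm easing 1 mm that way while pressing on.

Request:
{"api": "drive_tool", "payload": {
  "delta_pos": [
    [0.001,0,0.001],
    [0.001,0,0.003],
    [0.001,0,0.005],
    [0.001,0,0.006],
    [0.001,0,0.006]
  ],
  "roll": [0,0,0,0,0],
  "gripper": [0.005,0.005,0.005,0.005,0.005]
}}

```text
t: 7.63
tcp_pos: [534.7, -215.2, 35.4]
orientation: [-179.9, -0.0, -94.4]
contact_force: [-1.5, 1.1, 3.2]
finger_gap: 12.2
```

Run:
```python
from h import *
go([535,-215,33],-94.4); print(env.observe()["moment"])
```

```text
tcp [ 534.7 -215.2   35.4] [-1.7993e+02 -4.0000e-02 -9.4430e+01] F [-1.5  1.1  3.2] gap 12.2 q [ -2.  22. -25.   0. -42.  88.] t 7.6333
delta m [-0.0003 -0.0003  0.0024] roll -0.03
[0.22705967 0.44591054 0.00637538]
```

Request:
{"api": "drive_tool", "payload": {
  "delta_pos": [
    [0,0,0.001],
    [0,0,0.002],
    [0,0,0.002],
    [0,0,0.002]
  ],
  "roll": [0,0,0,0],
  "gripper": [0.005,0.005,0.005,0.005]
}}

```text
t: 7.97
tcp_pos: [534.8, -215.2, 34.0]
orientation: [-179.9, -0.0, -94.4]
contact_force: [-2.8, 0.5, 8.8]
finger_gap: 11.8
```

Run:
```python
from h import *
go([535,-215,33],-94.4); print(env.observe()["moment"])
```

```text
tcp [ 534.8 -215.2   34. ] [-1.7992e+02 -5.0000e-02 -9.4420e+01] F [-2.8  0.5  8.8] gap 11.8 q [ -2.  23. -25.   0. -42.  88.] t 7.9667
delta m [-0.0003 -0.0001  0.001 ] roll -0.02
[0.26574873 1.20184941 0.01600565]
```

Force is 8.8 N, above the 5 N of the fully pressed spring. I'll press harder to rule out an unpassed clip (11–15 N).

Request:
{"api": "drive_tool", "payload": {
  "delta_pos": [
    [0,0,0.001],
    [0,0,0.0025],
    [0,0,0.0025],
    [0,0,0.0025],
    [0,0,0.0025]
  ],
  "roll": [0,0,0,0,0],
  "gripper": [0.005,0.005,0.005,0.005,0.005]
}}

```text
t: 8.38
tcp_pos: [535.1, -215.4, 33.5]
orientation: [-179.9, -0.1, -94.4]
contact_force: [-7.1, 2.9, 21.8]
finger_gap: 12.2
```

Run:
```python
from h import *
go([535,-215,33],-94.4); print(env.observe()["moment"])
c=read_camera("scene"); f=c["frame"][:,:,::-1]
cv2.imwrite("pics/8.png",cv2.resize(f[190:255,235:335],None,fx=8,fy=8,interpolation=2))
go([535,-215,33],-94.4)
```

```text
tcp [ 535.1 -215.4   33.5] [-1.7986e+02 -8.0000e-02 -9.4370e+01] F [-7.1  2.9 21.8] gap 12.2 q [ -2.  23. -25.   0. -42.  88.] t 8.3833
delta m [-0.0004  0.0001  0.0005] roll 0.03
[ 1.10916346  2.75980418 -0.01731649]
tcp [ 535.1 -215.3   33.5] [-1.7986e+02 -7.0000e-02 -9.4370e+01] F [-6.7  2.9 21.6] gap 11.7 q [ -2.  23. -25.   0. -42.  88.] t 8.4333
delta m [-0.0003  0.0001  0.0005] roll 0.03
```

View pics/8.png

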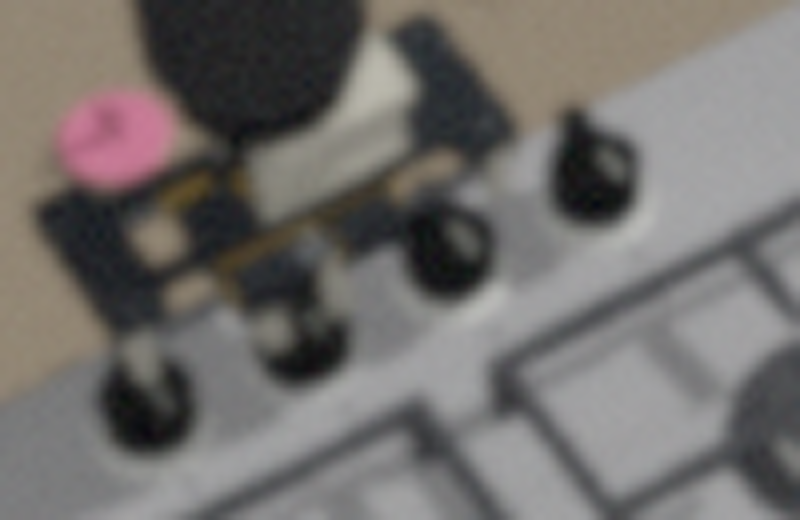

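The knob sits about 0.7 px below the line of the fitted knobs (crop bottom 383 against the 377.5 midpoint). That matches fully home and 4 mm pressed. Force is 21.7 N against a hard stop. I'll check it is steady, then hand in.

Run:
```python
from h import *
for i in range(10):
    read_camera("scene"); s=env.observe()
    if i%3==0: print(s["t"],s["tcp_pos"].round(1),s["contact_force"].round(1),round(s["finger_gap"],1))
if 15<s["contact_force"][2]<30: print(job.hand_in())
```

```text
8.4833 [ 535.  -215.3   33.5] [-6.9  3.  22.7] 11.5
8.6333 [ 535.1 -215.4   33.5] [-7.8  2.7 22. ] 11.9
8.7833 [ 535.1 -215.3   33.5] [-7.5  2.1 22.3] 11.5
8.9333 [ 535.1 -215.4   33.5] [-7.4  2.9 22.5] 11.4
the job is handed in; nothing more can be done
None
```

The loose knob is on the bare spindle with its pointer to the back of the hob. The job is handed in with the arm still pressing it down, at about 9 s of the 38 s allowed.

- **Last checks:** the push held steady at about 22 N against a hard stop for half a second, well above the 5 N spring and the 11–15 N clip. The TCP stayed at z = 33.5 mm. In the scene picture the knob sits about 0.7 px below the line of the fitted knobs, which fits fully home and pressed in 4 mm.
- **Not confirmed directly:** I never saw the click's force peak, because readings came only at the end of each move. That the clip was passed is inferred from the final depth and the hard stop. The top camera could not check the result, because the arm covered the knob.
- **Side force:** a steady push of about 7 N towards the front remained, and I left it.
- **Disagreement:** the first position check put the knob about 1.5–2 mm off. A 4 N side force during the push agreed in y, so I shifted about 1 mm that way.

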